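# Pry open the snapped-on cover of the temperature-probe box

### The arm

A 6-joint arm with a two-finger parallel gripper is mounted at the origin on a cart in front of the work surface, level with it; the furniture and walls round the work are solid. World frame = base frame: x ahead of the robot, y to its left, z up, the work surface at z = 0. Lengths are in m, angles in rad, forces in N, time in s.
With the tool pointing down it reaches from about 0.375 to 0.9 m from the base axis. Payload 3.1 kg.
Tool frame: the origin (TCP) lies at the centre of the arm's flange, where the gripper is bolted on; the fingertips stand 173 mm ahead of it and the grasp point (between the pads) lies 155 mm ahead of it; z points along the fingers, y is the line along which they close (so a half turn about z gives the same grasp; the last joint's range is limited). The gripper opens to 85 mm and grips with 20 to 120 N. Pads are 22 mm wide; open, the fingers measure 114 mm over their backs; the gripper's body (76 mm by 85 mm) begins 54 mm behind the grasp point. The pads swing forward as they close: fully open they stand 13 mm farther back than shut.
Start: joints at [1.004, 0.527, 1.433, -0, 1.181, -0.178], TCP at [0.236, 0.579, 0.405] pointing down, gripper open.
Joint ranges: [-3.08, 3.08], [-0.75, 2.2], [0.22, 2.44], [-1.43, 4.57], [0, 2.65], [-2.85, 2.85]. Speed limits (rad/s): [2.79, 2.79, 3.14, 3.14, 3.14, 3.14].

### API

Orientations are given as a rotation vector (axis times angle).
In Python, from rig import telemetry, vision, r gives the robot as it stands. The module is installed in compiled form; this text tells all that it offers.
- The arm moves only by the tool arm_command, never from a script. Its argument "increments" is a list of rows, each an object of numbers: "dx", "dy", "dz": the shift along the tool's x, y, z in m; "turn": the turn about the tool's z in degrees; "grip": the closure, from -1 (fully open) to 1 (shut). In form: [{"dx": .., "dy": .., "dz": .., "turn": .., "grip": ..}, ...]. A call has 1 to 20 rows; each row is the pose to reach, as a shift and turn from the pose commanded when the call began, along the tool's axes at that moment; what a row does not reach only later rows make up. A row lasts 1/10 s, in which the tool goes at most 50 mm and 8.59 degrees, less where a joint would pass 70% of its speed; a pose out of reach is approached as far as the arm can. A call with a gripper value outside its range is refused whole. The fingers move at their own pace and stop on an object; "squeeze" is the grip in N (left out, the last holds). Time passes only in rows, so rows that repeat a pose let the fingers close. It gives the time, the measured TCP pose, the force, the opening and the grip force at its end, in the units of the state.
- telemetry.get_obs(): the state, without advancing time (a new reading comes with each control period).
- vision.snapshot(name): name is "side" or "top"; returns a dict with "color" (480x640x3 uint8, red, green, blue), "range_z" (480x640 float32, m along the optical axis (not along the pixel's ray), 0 where there is no reading), "camera_matrix" (3x3 intrinsics, pixels), "position" and "orientation" of the camera in the world. Camera axes: x right, y down, z forward; pixel columns grow to the right and rows downward; lengths in m; the calibration is good to about 2 mm. A picture is of the moment at which its call begins.
- r.finish_job(): hands the job in; it is judged then, once.
Trained networks look in the newest picture that a camera, given by its name, has taken for a name from the list of things; names that differ only in an ending like _2 or _b are one class to them, and where a whole thing is asked for, a point or a joint stands for the part that bears it (a point fixed in the world has none). Each returns a list of dicts, best first, with "score" (0 to 1); they miss things now and then, are a little off and sometimes report something else, mostly with a low value. They report only what shows in the picture. A call takes as long as a camera call. They do not tell look-alikes from the thing itself.
- vision.recognise(query, camera): "box" ([centre column, centre row, width, height] in pixels, round what is visible of it).
The state is a dict: "clock": time; "joints": joint angles; "qvel": joint speeds; "effort": joint torques, N m; "position": TCP position; "orientation": TCP orientation; "ft_force": force on the tool from outside, world axes, zero at the start; "torque": the same for the moment, N m; "grip_width": finger opening in m; "finger_force": force on a finger pad.
Only numpy, scipy, OpenCV 4.12 (cv2) and the standard library are available. Lean on these libraries where they do the work, as an engineer would, in place of code of your own. Each camera call takes 0.05 s, during which the arm holds its last target. There are 200 camera calls.

### The job

The battery in the notched white probe box needs changing: take the flat pry tool by its handle, put its blade into the notch in the box's end wall, under the edge of the grey snap-in cover, and pry that edge up until it pops out of its catches and stays standing up. Then lay the pry tool back flat on the bench and let go. Move the cover only with the pry tool, never with the gripper's fingers, and leave the orange box cutter where it lies.

Things in the scene. Friction and masses are not known exactly. Their poses are not given: they have to be found in the camera images.
- pry_tool: Loose flat pry tool, 90 g: black block handle 80 long x 22 wide x 24 high mm with a flat steel blade (16 wide, 3 thick) ahead of it; lies right way up. Origin: centre of the handle's underside; +x to the blade tip 94 mm away; blade mid-plane 12 mm above the underside. Take the handle from above across its width (y), firmly: prying turns it in the grip.
- probe_box: White box 120 (x) x 80 (y) x 46 high mm fixed to the bench, grey cover sunk flush in its top. Origin: centre of underside. Its -x end wall (8 mm thick, outer face x = -60) has the notch: 32 mm wide about y = 0, open at the top, sill at z = 26 mm; behind it free above the sill to x = -30. A like box without notch, four screws in its cover, stands beside it: not that one.
- cover: Grey snap-in plate 102 x 62 x 4 mm, 60 g. Origin: middle of its notch-side edge, underside; +x to its far edge, the pivot. Seated it is at (-51, 0, 41.5) mm in the box's frame, leaving 15.5 mm between sill and edge. Two sprung side catches hold it: about 4 N up at the edge; raised 6 to 8 mm it pops free, and then the catches hold the edge about 11 mm above its seat.
- box_cutter: Orange box cutter, 139 x 99 x 19 mm over all, loose on the bench; not needed. Origin: centre of its underside.
Mind the look-alikes: they are no part of the job. There is more than one size of the pry_tool; the job needs the smaller. Of the things shaped like the cover, the grey one is meant.

How it is judged:
On the way:
1. the pry tool, bearing on the cover, lifts its notch-side edge out of the seat (contact force between pry_tool and cover above 0.3 N and z of cover in the frame of probe_box above 0.0445 m).
At the end, for the whole second after the job is handed in: The cover's notch-side edge is out of its seat and at rest: more than 6 mm above where it sat (or the cover is right off the box and lies lower), and the pry tool lies flat on the bench at rest (underside within 8 mm of the bench top, upright within 0.2 rad) ((z of cover in the frame of probe_box above 0.0475 m or z of cover in the frame of probe_box below 0.035 m) and linear speed of each of cover, pry_tool below 0.02 m/s and height (world z) of pry_tool below 0.008 m and angle between pry_tool's own z axis and vertical below 0.2 rad); the robot touches nothing.
It fails at once if the fingers press on the cover (contact force between the fingers and cover above 1 N).
It fails at once if the box cutter is moved more than 40 mm (distance of box_cutter from where it was at the start of the episode above 0.04 m).
It also fails if it takes over 54 s, if anything falls off the work surface, if the arm or the gripper's body presses on something with over 40 N, if the wrist force passes 120 N, or if a joint passes its speed limit or range.

## Working session

There is one attempt and no reset: what is moved stays moved. The work goes in short steps, Python scripts to look and compute and a tool call to move; the robot and the scene stay as the last step left them, time stands still between calls to the robot, and variables do not carry over. Pictures are saved under pics/ and viewed, at most 10 in all, crops included, and the job is handed in when it is done.

Besides the shell and the picture viewer there is one more tool, called after "Emit:" in YAML: its name, and indented under it one key for each argument. arm_command: Moves the arm, as the interface text tells. Its arguments: {"type":"object","properties":{"increments":{"type":"array","items":{"type":"object","properties":{"dx":{"type":"number"},"dy":{"type":"number"},"dz":{"type":"number"},"turn":{"type":"number"},"grip":{"type":"number"}}}},"squeeze":{"type":"number"}},"required":["increments"]}

```bash
mkdir -p pics
cat > h.py <<'E'
import numpy as np, cv2
from scipy.spatial.transform import Rotation as R
from rig import telemetry, vision, r
def cloud(s):
    K=np.array(s["camera_matrix"]);z=s["range_z"];v,u=np.mgrid[:480,:640]
    p=np.stack([(u-K[0,2])/K[0,0]*z,(v-K[1,2])/K[1,1]*z,z],-1)
    o=np.array(s["orientation"]);M=R.from_rotvec(o).as_matrix() if o.shape==(3,) else o
    return p@M.T+np.array(s["position"])
def save(s,n): cv2.imwrite(f"pics/{n}.png",s["color"][...,::-1])
E
python3 - <<'E'
from h import *
for c in("top","side"):
    s=vision.snapshot(c);save(s,c+"0");P=cloud(s);np.save(c+"P.npy",P)
    print(c,s["position"],s["orientation"],s["camera_matrix"])
    for q in("pry_tool","probe_box","cover","box_cutter"):
        for d in vision.recognise(q,c)[:4]:
            u,v=int(d["box"][0]),int(d["box"][1]);print(q,round(d["score"],2),np.round(d["box"]),np.round(P[min(v,479),min(u,639)],3))
o=telemetry.get_obs();print(o["position"],o["orientation"],o["clock"],o["ft_force"])
E
```

```text
top [0.25219496 0.11709588 1.37211755] [-2.1144046   2.10739392 -0.23017547] [[600.90198381   0.         323.47147651]
 [  0.         600.90198381 240.89297022]
 [  0.           0.           1.        ]]
pry_tool 0.86 [254. 267.  26.  55.] [0.484 0.272 0.027]
pry_tool 0.57 [319. 312.  81.  45.] [0.38  0.123 0.034]
probe_box 0.87 [477. 202.  52.  69.] [ 0.632 -0.238  0.045]
cover 0.78 [475. 202.  34.  46.] [ 0.633 -0.232  0.05 ]
box_cutter 0.86 [182. 260.  23.  68.] [0.498 0.434 0.025]
side [ 0.55978455 -0.71658431  0.53703302] [-2.10470849 -0.03545111  0.03884907] [[458.80678544   0.         323.59562422]
 [  0.         458.80678544 244.09956918]
 [  0.           0.           1.        ]]
pry_tool 0.83 [313. 225.  44.  11.] [0.487 0.263 0.014]
pry_tool 0.7 [258. 255.  52.  47.] [0.38  0.101 0.027]
probe_box 0.6 [400. 382. 102.  73.] [ 0.641 -0.259  0.043]
cover 0.76 [397. 374.  76.  45.] [ 0.637 -0.244  0.045]
cover 0.67 [368. 323.  63.  26.] [ 0.605 -0.096  0.011]
box_cutter 0.89 [322. 196.  53.  15.] [0.499 0.424 0.014]
[0.2362996  0.57858299 0.40468464] [-6.05339212e-01 -3.08268376e+00  1.09781049e-04] 0.5 [ 0.19519071 -0.69139314  0.74794588]
```

View pics/top0.png

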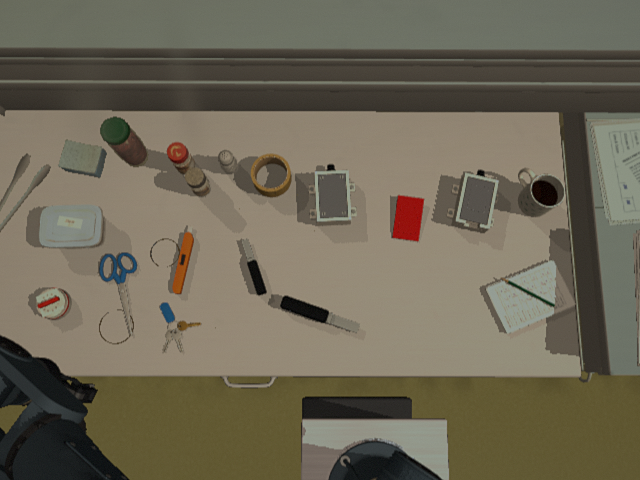

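View pics/side0.png

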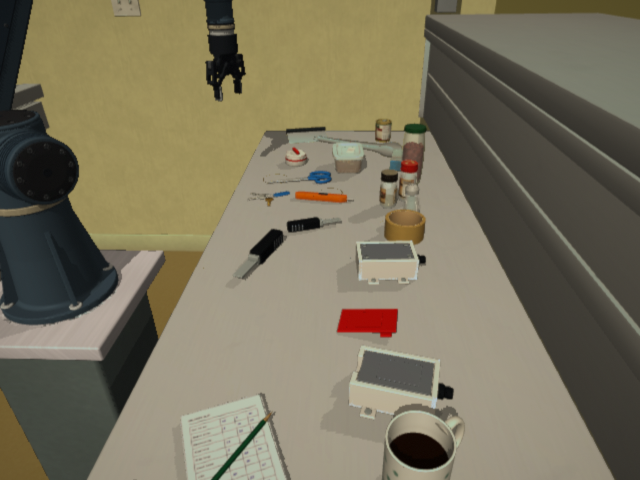

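The top view shows the small pry tool at about (254,267) with its blade toward (243,240), and the large one at (315,312). White boxes stand at (333,195) and (477,202), and the red plate at (407,218). The side view shows both boxes but not which one has the notch, so I'm zooming in.

Run:
```python
from h import *
t=cv2.imread("pics/top0.png");s=cv2.imread("pics/side0.png")
f=lambda im,u,v,w,h:cv2.resize(im[v:v+h,u:u+w],(400,300),interpolation=cv2.INTER_CUBIC)
im=np.vstack([np.hstack([f(t,293,157,80,60+20),f(t,437,162,80,80)]),np.hstack([f(s,340,225,96,72),f(s,335,335,130,97)])])
cv2.imwrite("pics/z.png",im)
P=np.load("topP.npy");C=t[...,::-1].astype(int)
def fit(m,n):
    p=P[m];(c,wh,a)=cv2.minAreaRect((p[:,:2]*1000).astype(np.float32));print(n,len(p),np.round(c,1),np.round(wh,1),round(a,1),"z",np.round(np.percentile(p[:,2],[5,50,95]),4))
    print(np.round(cv2.boxPoints((c,wh,a)),1).tolist())
v,u=np.mgrid[:480,:640]
def reg(a,b,c,d): return (u>a)&(u<b)&(v>c)&(v<d)
for a,n in((reg(300,365,160,230),"boxA"),(reg(445,510,162,240),"boxB")):
    fit(a&(P[...,2]>.035)&(P[...,2]<.06)&(C.min(-1)>150),n+" white")
    fit(a&(P[...,2]>.035)&(P[...,2]<.06)&(C.max(-1)<140)&(C.max(-1)>60),n+" grey")
a=reg(230,268,230,300)
fit(a&(C.max(-1)<60)&(P[...,2]>.012),"handle"); fit(a&(P[...,2]>.006),"tool all")
```

```text
boxA white 7 [647.8  92.8] [136.3   4. ] 35.7 z [0.0416 0.0451 0.0494]
[[591.2999877929688, 54.70000076293945], [593.7000122070312, 51.400001525878906], [704.2999877929688, 131.0], [702.0, 134.3000030517578]]
boxA grey 1351 [647.2  91.9] [122.2  79.9] 3.1 z [0.0413 0.0468 0.0517]
[[584.0, 128.5], [588.2999877929688, 48.70000076293945], [710.4000244140625, 55.29999923706055], [706.0, 135.1999969482422]]
boxB white 2 [ 681.9 -287.4] [1.8 0. ] -111.9 z [0.0458 0.0467 0.0477]
[[682.2999877929688, -286.5], [682.2999877929688, -286.5], [681.5999755859375, -288.20001220703125], [681.5999755859375, -288.20001220703125]]
boxB grey 1386 [ 645.8 -241.1] [ 81.5 141.4] 76.3 z [0.0407 0.0466 0.0516]
[[567.5, -263.8999938964844], [704.9000244140625, -297.5], [724.2000122070312, -218.3000030517578], [586.7999877929688, -184.8000030517578]]
handle 328 [369.3 208.5] [295.2  33.6] 31.5 z [0.0195 0.0251 0.0305]
[[234.60000610351562, 145.6999969482422], [252.1999969482422, 117.0999984741211], [503.8999938964844, 271.29998779296875], [486.3999938964844, 300.0]]
tool all 650 [397.7 245.3] [365.3 130.2] 21.8 z [0.0063 0.021  0.0296]
[[203.89999389648438, 238.0], [252.1999969482422, 117.0999984741211], [591.4000244140625, 252.6999969482422], [543.0999755859375, 373.5]]
```

View pics/z.png

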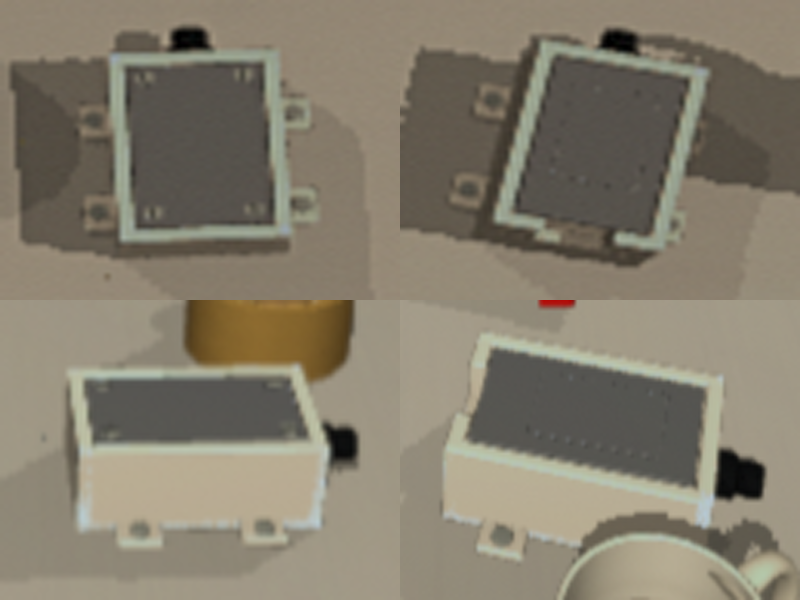

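Box B at (477,202) has the notch, facing the robot, and box A has the screws. I'm fitting the poses by intersecting pixel rays with the known heights.

```bash
cat >> h.py <<'E'
def onplane(s,uv,z):
    K=np.array(s["camera_matrix"]);M=R.from_rotvec(s["orientation"]).as_matrix()
    uv=np.asarray(uv,float);d=np.c_[(uv[:,0]-K[0,2])/K[0,0],(uv[:,1]-K[1,2])/K[1,1],np.ones(len(uv))]@M.T
    p=np.array(s["position"]);return (p+d*((z-p[2])/d[:,2])[:,None])[:,:2]
def comp(m):
    n,l,st,_=cv2.connectedComponentsWithStats(m.astype(np.uint8));k=1+np.argmax(st[1:,4]);v,u=np.where(l==k);return np.c_[u,v]
def rect(s,m,z,n):
    p=onplane(s,comp(m),z)*1000;c,wh,a=cv2.minAreaRect(p.astype(np.float32))
    print(n,len(p),"c",np.round(c,1),"mean",np.round(p.mean(0),1),np.round(wh,1),round(a,1))
    return p
v,u=np.mgrid[:480,:640]
def reg(a,b,c,d): return (u>a)&(u<b)&(v>c)&(v<d)
E
python3 - <<'E'
from h import *
s=vision.snapshot("top");C=s["color"].astype(int);mx=C.max(-1)
for T in(45,60,75):rect(s,reg(234,268,258,300)&(mx<T),.024,"handle%d"%T)
for T in(95,105,115):rect(s,reg(450,505,172,232)&(mx<T)&(mx>55),.046,"cover%d"%T)
print(C[150+50,470:485:5],C[278,240:272:3].tolist(),C[250,236:256:2].tolist())
P=cloud(s)
for m in(reg(455,502,174,230)&(P[...,2]>.036)&(P[...,2]<.06),):rect(s,m,.046,"boxtop")
rect(s,reg(234,268,232,300)&(P[...,2]>.006),.018,"toolall")
s=vision.snapshot("side");C=s["color"].astype(int);mx=C.max(-1)
for T in(95,115):rect(s,reg(350,445,345,410)&(mx<T)&(mx>55),.046,"cover side%d"%T)
rect(s,reg(285,323,214,236)&(mx<60),.018,"handle side")
E
```

```text
handle45 320 c [459.5 263.9] mean [459.  263.6] [79.3 20.7] 19.6
handle60 337 c [459.8 264.1] mean [459.4 264.1] [80.1 22.1] 19.5
handle75 358 c [459.  264.1] mean [458.9 263.7] [81.6 22.7] 19.5
cover95 1519 c [ 631.9 -224.1] mean [ 630.  -232.2] [ 95.1 131.2] 78.2
cover105 1723 c [ 632.4 -221.8] mean [ 631.6 -228.4] [100.6 131.2] 78.2
cover115 1808 c [ 632.2 -222.7] mean [ 630.9 -227.9] [100.6 132. ] 79.2
[[87 82 75]
 [86 81 74]
 [86 81 74]] [[148, 136, 119], [148, 136, 117], [98, 90, 79], [98, 91, 78], [23, 19, 15], [11, 13, 9], [13, 17, 11], [22, 21, 17], [137, 126, 109], [134, 123, 107], [149, 138, 119]] [[148, 136, 118], [147, 136, 117], [94, 87, 75], [97, 89, 77], [104, 99, 85], [118, 114, 99], [121, 115, 102], [119, 114, 101], [135, 125, 107], [135, 124, 105]]
boxtop 1709 c [ 636.7 -238.6] mean [ 636.6 -239.6] [ 81.8 125. ] 76.5
toolall 527 c [484.7 273.2] mean [480.1 270.8] [138.4  23.6] 19.5
cover side95 2117 c [ 636.4 -241.9] mean [ 637.6 -242.6] [ 58.9 101.3] 76.3
cover side115 2275 c [ 636.8 -241.5] mean [ 637.2 -242.9] [ 60.7 103.4] 76.4
handle side 331 c [464.2 253.1] mean [464.2 252.9] [83.4 53.2] 19.0
```

```bash
cat >> h.py <<'E'
def go(x,y,z,yang):
    "increments to TCP x,y,z (m) with tool y axis at world angle yang (deg)"
    o=telemetry.get_obs();M=R.from_rotvec(o["orientation"]).as_matrix();d=M.T@(np.array([x,y,z])-o["position"])
    a=np.degrees(np.arctan2(M[1,1],M[0,1]));t=(a-yang+180)%360-180
    print("t",round(o["clock"],2),"pos",np.round(o["position"],4),"yang",round(a,2),"inc",np.round(d,4),"turn",round(t,2),"zaxis",np.round(M[:,2],4),"F",np.round(o["ft_force"],1))
E
python3 -c "
from h import *;go(.4736,.269,.25,109.5)"
```

```text
t 0.6 pos [0.2363 0.5786 0.4047] yang 67.78 inc [-0.3367 -0.1969  0.1547] turn -41.72 zaxis [ 0. -0. -1.] F [ 0.9  0.1 -0.3]
```

Emit:
arm_command:
  increments:
    - {"dx": -0.337, "dy": -0.197, "dz": 0.155, "turn": -41.7, "grip": -1}
    - {"dx": -0.337, "dy": -0.197, "dz": 0.155, "turn": -41.7, "grip": -1}
    - {"dx": -0.337, "dy": -0.197, "dz": 0.155, "turn": -41.7, "grip": -1}
    - {"dx": -0.337, "dy": -0.197, "dz": 0.155, "turn": -41.7, "grip": -1}
    - {"dx": -0.337, "dy": -0.197, "dz": 0.155, "turn": -41.7, "grip": -1}
    - {"dx": -0.337, "dy": -0.197, "dz": 0.155, "turn": -41.7, "grip": -1}
    - {"dx": -0.337, "dy": -0.197, "dz": 0.155, "turn": -41.7, "grip": -1}
    - {"dx": -0.337, "dy": -0.197, "dz": 0.155, "turn": -41.7, "grip": -1}
    - {"dx": -0.337, "dy": -0.197, "dz": 0.155, "turn": -41.7, "grip": -1}
    - {"dx": -0.337, "dy": -0.197, "dz": 0.155, "turn": -41.7, "grip": -1}
    - {"dx": -0.337, "dy": -0.197, "dz": 0.155, "turn": -41.7, "grip": -1}
    - {"dx": -0.337, "dy": -0.197, "dz": 0.155, "turn": -41.7, "grip": -1}
    - {"dx": -0.337, "dy": -0.197, "dz": 0.155, "turn": -41.7, "grip": -1}

```text
clock: 1.9
position: [0.473, 0.2699, 0.2503]
orientation: [-0.535, 3.095, 0.0]
ft_force: [-0.1, 0.4, 0.6]
grip_width: 0.0854
finger_force: 0.0
```

```bash
python3 -c "
from h import *;go(.4736,.269,.176,109.5)"
```

```text
t 1.9 pos [0.473  0.2699 0.2503] yang 109.6 inc [-0.0002 -0.001   0.0743] turn 0.1 zaxis [ 7.e-04  3.e-04 -1.e+00] F [-0.1  0.4  0.6]
```

Emit:
arm_command:
  increments:
    - {"dz": 0.04, "grip": -1}
    - {"dz": 0.06, "grip": -1}
    - {"dz": 0.074, "grip": -1}
    - {"dz": 0.074, "grip": -1}
    - {"dz": 0.074, "grip": 1}
    - {"dz": 0.074, "grip": 1}
    - {"dz": 0.074, "grip": 1}
    - {"dz": 0.074, "grip": 1}
    - {"dz": 0.074, "grip": 1}
    - {"dz": 0.074, "grip": 1}
    - {"dz": 0.074, "grip": 1}
    - {"dz": 0.074, "grip": 1}
    - {"dz": 0.074, "grip": 1}
    - {"dz": 0.074, "grip": 1}
    - {"dz": 0.074, "grip": 1}
  squeeze: 110

```text
invalid input at $.increments[0]: expected keys dx, dy, dz, turn, grip
```

```bash
python3 -c "
from h import *;go(.4736,.269,.33,109.5)"
```

```text
t 1.9 pos [0.473  0.2699 0.2503] yang 109.6 inc [-0.0003 -0.001  -0.0797] turn 0.1 zaxis [ 7.e-04  3.e-04 -1.e+00] F [-0.1  0.4  0.6]
```

Emit:
arm_command:
  increments:
    - {"dx": 0, "dy": 0, "dz": 0.04, "turn": 0, "grip": -1}
    - {"dx": 0, "dy": 0, "dz": 0.06, "turn": 0, "grip": -1}
    - {"dx": 0, "dy": 0, "dz": 0.074, "turn": 0, "grip": -1}
    - {"dx": 0, "dy": 0, "dz": 0.074, "turn": 0, "grip": -1}
    - {"dx": 0, "dy": 0, "dz": 0.074, "turn": 0, "grip": 1}
    - {"dx": 0, "dy": 0, "dz": 0.074, "turn": 0, "grip": 1}
    - {"dx": 0, "dy": 0, "dz": 0.074, "turn": 0, "grip": 1}
    - {"dx": 0, "dy": 0, "dz": 0.074, "turn": 0, "grip": 1}
    - {"dx": 0, "dy": 0, "dz": 0.074, "turn": 0, "grip": 1}
    - {"dx": 0, "dy": 0, "dz": 0.074, "turn": 0, "grip": 1}
    - {"dx": 0, "dy": 0, "dz": 0.074, "turn": 0, "grip": 1}
    - {"dx": 0, "dy": 0, "dz": 0.074, "turn": 0, "grip": 1}
    - {"dx": 0, "dy": 0, "dz": 0.074, "turn": 0, "grip": 1}
    - {"dx": 0, "dy": 0, "dz": 0.074, "turn": 0, "grip": 1}
  squeeze: 110

```text
clock: 3.3
position: [0.474, 0.2688, 0.1768]
orientation: [-0.531, 3.095, 0.0]
ft_force: [-0.4, 0.3, 5.5]
grip_width: 0.0197
finger_force: 108.1
```

Emit:
arm_command:
  increments:
    - {"dx": 0, "dy": 0, "dz": -0.05, "turn": 0, "grip": 1}
    - {"dx": 0, "dy": 0, "dz": -0.1, "turn": 0, "grip": 1}
    - {"dx": 0, "dy": 0, "dz": -0.1, "turn": 0, "grip": 1}
    - {"dx": 0, "dy": 0, "dz": -0.1, "turn": 0, "grip": 1}

```text
clock: 3.7
position: [0.4739, 0.2688, 0.2771]
orientation: [-0.531, 3.093, 0.001]
ft_force: [0.3, 0.4, -2.0]
grip_width: 0.0195
finger_force: 107.9
```

```bash
python3 -c "
from h import *;go(.4871,-.2043,.277,76.4)"
```

```text
t 3.7 pos [0.4739 0.2688 0.2771] yang 109.48 inc [ 1.453e-01 -4.504e-01 -3.000e-04] turn 33.08 zaxis [ 3.e-03  9.e-04 -1.e+00] F [ 0.3  0.4 -2. ]
```

Emit:
arm_command:
  increments:
    - {"dx": 0.015, "dy": -0.045, "dz": 0, "turn": 3, "grip": 1}
    - {"dx": 0.029, "dy": -0.09, "dz": 0, "turn": 6, "grip": 1}
    - {"dx": 0.044, "dy": -0.135, "dz": 0, "turn": 9, "grip": 1}
    - {"dx": 0.058, "dy": -0.18, "dz": 0, "turn": 13, "grip": 1}
    - {"dx": 0.073, "dy": -0.225, "dz": 0, "turn": 17, "grip": 1}
    - {"dx": 0.087, "dy": -0.27, "dz": 0, "turn": 21, "grip": 1}
    - {"dx": 0.102, "dy": -0.315, "dz": 0, "turn": 25, "grip": 1}
    - {"dx": 0.116, "dy": -0.36, "dz": 0, "turn": 29, "grip": 1}
    - {"dx": 0.131, "dy": -0.405, "dz": 0, "turn": 33, "grip": 1}
    - {"dx": 0.145, "dy": -0.45, "dz": 0, "turn": 33.1, "grip": 1}
    - {"dx": 0.145, "dy": -0.45, "dz": 0, "turn": 33.1, "grip": 1}
    - {"dx": 0.145, "dy": -0.45, "dz": 0, "turn": 33.1, "grip": 1}
    - {"dx": 0.145, "dy": -0.45, "dz": 0, "turn": 33.1, "grip": 1}

```text
clock: 5.0
position: [0.4862, -0.2026, 0.2744]
orientation: [-0.372, -3.116, -0.004]
ft_force: [-0.2, -0.6, -1.7]
grip_width: 0.0198
finger_force: 108.1
```

Run:
```python
from h import *
go(.4871,-.2043,.199,76.4)
for c in("top","side"):
    s=vision.snapshot(c);save(s,c+"1")
t=cv2.imread("pics/top1.png");q=cv2.imread("pics/side1.png")
f=lambda im,u,v,w,h:cv2.resize(im[v:v+h,u:u+w],(400,400),interpolation=cv2.INTER_CUBIC)
cv2.imwrite("pics/z1.png",np.hstack([f(t,400,150,140,140),f(q,260,260,200,200)]))
```

```text
t 5.0 pos [ 0.4862 -0.2026  0.2744] yang 76.4 inc [-0.0016 -0.0016  0.0754] turn 0.0 zaxis [-0.0036  0.0028 -1.    ] F [-0.2 -0.6 -1.7]
```

View pics/z1.png

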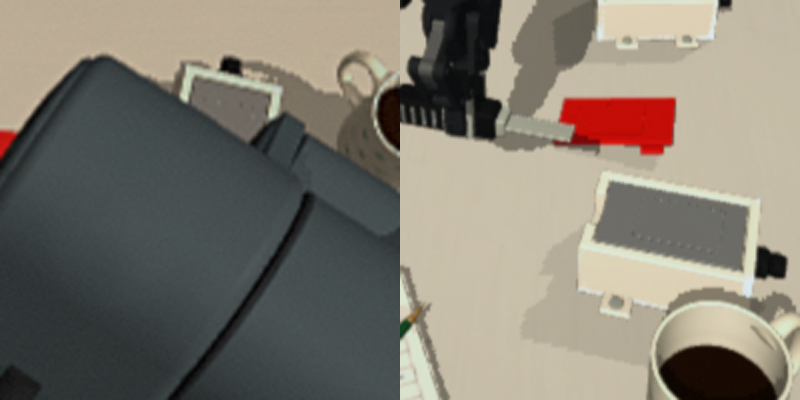

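The top view is blocked by the arm. The side view shows the tool held straight in the fingers, blade tip at about (347,328), with box B's notch free. I'm descending to notch height.

Emit:
arm_command:
  increments:
    - {"dx": -0.002, "dy": -0.002, "dz": 0.035, "turn": 0, "grip": 1}
    - {"dx": -0.002, "dy": -0.002, "dz": 0.06, "turn": 0, "grip": 1}
    - {"dx": -0.002, "dy": -0.002, "dz": 0.075, "turn": 0, "grip": 1}
    - {"dx": -0.002, "dy": -0.002, "dz": 0.075, "turn": 0, "grip": 1}
    - {"dx": -0.002, "dy": -0.002, "dz": 0.075, "turn": 0, "grip": 1}

```text
clock: 5.6
position: [0.4888, -0.2052, 0.2008]
orientation: [-0.37, -3.119, -0.001]
ft_force: [-0.1, -0.7, -1.4]
grip_width: 0.0196
finger_force: 108.1
```

Run:
```python
from h import *
go(.4871,-.2043,.199,76.4)
s=vision.snapshot("side");save(s,"side2");P=cloud(s)
B=(P-[.6368,-.2405,0])@np.array([[.972,.235,0],[-.235,.972,0],[0,0,1]]).T
np.save("B.npy",B)
m=(B[...,0]>-.115)&(B[...,0]<-.066)&(abs(B[...,1])<.025)&(B[...,2]>.018)&(B[...,2]<.06)
q=B[m];x=q[:,0]
for a in np.arange(-.115,-.066,.008):
    k=q[(x>=a)&(x<a+.008)]
    if len(k)>3: print(round(a,3),len(k),"y",np.round(np.percentile(k[:,1],[5,50,95]),4),"z",np.round(np.percentile(k[:,2],[5,50,95]),4))
# box top height and corners in side view
m=(abs(B[...,0])<.045)&(abs(B[...,1])<.025)&(B[...,2]>.03)&(B[...,2]<.06);print("cover z",np.median(B[m][:,2]))
q=cv2.imread("pics/side2.png")
cv2.imwrite("pics/z2.png",cv2.resize(q[300:430,280:460],(720,520),interpolation=cv2.INTER_CUBIC))
```

```text
t 5.6 pos [ 0.4888 -0.2052  0.2008] yang 76.48 inc [0.0018 0.0005 0.0018] turn 0.08 zaxis [-6.e-04  4.e-04 -1.e+00] F [-0.1 -0.7 -1.4]
-0.075 48 y [-0.01   -0.0079 -0.0057] z [0.0198 0.0347 0.0454]
-0.067 16 y [-0.0103 -0.0091 -0.0001] z [0.022  0.0355 0.0459]
cover z 0.04434163338562108
```

View pics/z2.png

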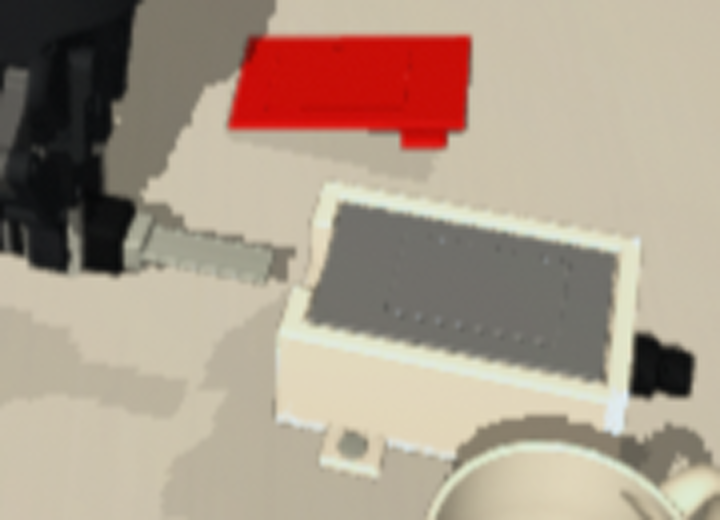

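The blade points at the notch; its tip is at about (347,366) and the notch opening at about (358,364) in full-image pixels. I'm checking the blade's coordinates directly.

Run:
```python
from h import *
B=np.load("B.npy")
for u in(318,324,331,338,344,346,348):
    v0=int(360+(u-318)*.2);print(u,[ (v,)+tuple(np.round(B[v,u]*1000).astype(int)) for v in range(v0-6,v0+8,2)])
s=vision.snapshot("side")
# rays to plane z=.035 for blade edges, z=.046 for notch corners
f=lambda uv,z:(onplane(s,uv,z)-[.6368,-.2405])@np.array([[.972,.235],[-.235,.972]]).T*1000
print("tip corners far/near",np.round(f([(348,362),(347,369.5)],.0355),1))
print("notch rim corners far/near, box corners far/near",np.round(f([(362,356),(356,372),(363,347),(350.5,383)],.046),1))
```

```text
318 [(354, np.int64(-94), np.int64(106), np.int64(-4)), (356, np.int64(-95), np.int64(99), np.int64(0)), (358, np.int64(-103), np.int64(56), np.int64(38)), (360, np.int64(-103), np.int64(53), np.int64(36)), (362, np.int64(-104), np.int64(49), np.int64(37)), (364, np.int64(-105), np.int64(45), np.int64(37)), (366, np.int64(-99), np.int64(79), np.int64(-2))]
324 [(355, np.int64(-85), np.int64(102), np.int64(-4)), (357, np.int64(-86), np.int64(95), np.int64(-1)), (359, np.int64(-94), np.int64(54), np.int64(36)), (361, np.int64(-95), np.int64(51), np.int64(35)), (363, np.int64(-95), np.int64(47), np.int64(35)), (365, np.int64(-97), np.int64(41), np.int64(37)), (367, np.int64(-90), np.int64(76), np.int64(-3))]
331 [(356, np.int64(-75), np.int64(94), np.int64(0)), (358, np.int64(-75), np.int64(91), np.int64(-2)), (360, np.int64(-84), np.int64(49), np.int64(37)), (362, np.int64(-85), np.int64(46), np.int64(36)), (364, np.int64(-86), np.int64(41), np.int64(37)), (366, np.int64(-87), np.int64(37), np.int64(37)), (368, np.int64(-87), np.int64(37), np.int64(33))]
338 [(358, np.int64(-64), np.in
[... 850 characters left out ...]
64), np.int64(36), np.int64(35)), (367, np.int64(-65), np.int64(31), np.int64(36)), (369, np.int64(-66), np.int64(28), np.int64(35)), (371, np.int64(-59), np.int64(58), np.int64(-1))]
348 [(360, np.int64(-50), np.int64(81), np.int64(-1)), (362, np.int64(-51), np.int64(76), np.int64(-1)), (364, np.int64(-60), np.int64(39), np.int64(33)), (366, np.int64(-53), np.int64(68), np.int64(-1)), (368, np.int64(-54), np.int64(64), np.int64(-2)), (370, np.int64(-55), np.int64(60), np.int64(-2)), (372, np.int64(-56), np.int64(56), np.int64(-1))]
tip corners far/near [[-60.   40.9]
 [-65.   26.6]]
notch rim corners far/near, box corners far/near [[-39.4  38.3]
 [-56.2   9.4]
 [-32.8  56.4]
 [-68.8  -8.8]]
```

My box-frame matrix had the wrong sign, so I'm recomputing.

Run:
```python
from h import *
s=vision.snapshot("side");P=cloud(s)
E=np.array([[.972,-.235],[.235,.972]])
f=lambda uv,z:(onplane(s,uv,z)-[.6368,-.2405])@E.T*1000
print("tip corners far/near",np.round(f([(348,362),(347,369.5)],.0355),1))
print("notch rim corners far/near, box corners far/near",np.round(f([(362,356),(356,372),(363,347),(350.5,383)],.046),1))
xy=(P[...,:2]-[.6368,-.2405])@E.T*1000;z=P[...,2]*1000
m=(xy[...,0]>-125)&(xy[...,0]<-66)&(abs(xy[...,1])<20)&(z>18)&(z<60);x=xy[m];zz=z[m]
for a in range(-122,-66,8):
    k=(x[:,0]>=a)&(x[:,0]<a+8)
    if k.sum()>3: print(a,k.sum(),"y",np.round(np.percentile(x[k,1],[5,50,95]),1),"z",np.round(np.percentile(zz[k],[10,50,90]),1))
```

```text
tip corners far/near [[-72.    9. ]
 [-70.   -6.1]]
notch rim corners far/near, box corners far/near [[-52.5  16.1]
 [-54.2 -17.3]
 [-55.   35.1]
 [-57.2 -39.3]]
-122 71 y [-9.8 -4.   6.5] z [33.4 38.6 42.6]
-114 47 y [-8.5 -2.2  5.1] z [35.8 36.7 37.9]
-106 48 y [-8.6 -2.3  5.9] z [35.8 36.7 37.7]
-98 47 y [-9.1 -2.3  6.1] z [35.5 37.1 38.1]
-90 47 y [-8.6 -1.8  6.1] z [35.6 36.5 37.5]
-82 48 y [-8.3 -1.4  6.4] z [35.5 36.7 37.5]
-74 23 y [-8.  -2.2  5. ] z [34.8 36.2 37.7]
```

Emit:
arm_command:
  increments:
    - {"dx": 0, "dy": 0, "dz": 0.002, "turn": 0, "grip": 1}
    - {"dx": -0.01, "dy": 0, "dz": 0.002, "turn": 0, "grip": 1}
    - {"dx": -0.02, "dy": 0, "dz": 0.002, "turn": 0, "grip": 1}
    - {"dx": -0.028, "dy": 0, "dz": 0.002, "turn": 0, "grip": 1}
    - {"dx": -0.035, "dy": 0, "dz": 0.002, "turn": 0, "grip": 1}
    - {"dx": -0.035, "dy": 0, "dz": 0.002, "turn": 0, "grip": 1}
    - {"dx": -0.035, "dy": 0, "dz": 0.002, "turn": 0, "grip": 1}

```text
clock: 6.45
position: [0.5226, -0.2143, 0.1985]
orientation: [-0.372, -3.119, -0.0]
ft_force: [0.1, 0.6, -1.5]
grip_width: 0.0202
finger_force: 108.1
```

Inserted with no contact. Now lifting slowly.

Emit:
arm_command:
  increments:
    - {"dx": 0, "dy": 0, "dz": -0.003, "turn": 0, "grip": 1}
    - {"dx": 0, "dy": 0, "dz": -0.006, "turn": 0, "grip": 1}
    - {"dx": 0, "dy": 0, "dz": -0.008, "turn": 0, "grip": 1}
    - {"dx": 0, "dy": 0, "dz": -0.01, "turn": 0, "grip": 1}
    - {"dx": 0, "dy": 0, "dz": -0.012, "turn": 0, "grip": 1}
    - {"dx": 0, "dy": 0, "dz": -0.012, "turn": 0, "grip": 1}
  squeeze: 120

```text
clock: 7.05
position: [0.5228, -0.2146, 0.2112]
orientation: [0.372, 3.118, -0.001]
ft_force: [0.3, 0.5, -0.3]
grip_width: 0.0195
finger_force: 119.6
```

Emit:
arm_command:
  increments:
    - {"dx": 0, "dy": 0, "dz": -0.002, "turn": 0, "grip": 1}
    - {"dx": 0, "dy": 0, "dz": -0.004, "turn": 0, "grip": 1}
    - {"dx": 0, "dy": 0, "dz": -0.006, "turn": 0, "grip": 1}
    - {"dx": 0, "dy": 0, "dz": -0.006, "turn": 0, "grip": 1}

```text
clock: 7.45
position: [0.5228, -0.2145, 0.2171]
orientation: [0.372, 3.119, -0.0]
ft_force: [1.0, 0.7, -0.7]
grip_width: 0.0197
finger_force: 119.6
```

```bash
cat > see.py <<'E'
from h import *
import sys
s=vision.snapshot("side");P=cloud(s);n=sys.argv[1];save(s,n)
E=np.array([[.972,-.235],[.235,.972]])
xy=(P[...,:2]-[.6368,-.2405])@E.T*1000;z=P[...,2]*1000
for lo,hi,st,n2 in((-130,-60,10,"tool"),(-50,55,15,"cover")):
  m=(xy[...,0]>lo)&(xy[...,0]<hi)&(abs(xy[...,1])<(12 if lo<-100 else 25))&(z>12)&(z<75);x=xy[m];zz=z[m]
  for a in range(lo,hi,st):
    k=(x[:,0]>=a)&(x[:,0]<a+st)
    if k.sum()>3: print(n2,a,k.sum(),np.round(np.percentile(zz[k],[10,50,90]),1))
q=cv2.imread(f"pics/{n}.png")
cv2.imwrite(f"pics/{n}z.png",cv2.resize(q[300:430,280:460],(720,520),interpolation=cv2.INTER_CUBIC))
o=telemetry.get_obs();print(o["clock"],o["position"],o["ft_force"],o["torque"])
E
python3 see.py l1
```

```text
tool -130 9 [45.6 54.8 71.6]
tool -110 104 [50.8 62.7 71.8]
tool -100 129 [46.  60.6 63.4]
tool -90 97 [48.9 55.9 58.1]
tool -80 60 [50.7 52.2 53. ]
tool -70 62 [50.7 52.3 53.4]
cover -50 279 [55.2 56.9 58.1]
cover -35 269 [53.9 55.  56.3]
cover -20 303 [23.3 53.2 54.7]
cover -5 304 [49.5 51.3 52.7]
cover 10 303 [47.5 49.1 50.6]
cover 25 291 [45.4 47.  48.7]
cover 40 282 [42.8 44.5 45.9]
7.5 [ 0.52274072 -0.21451204  0.2169402 ] [-0.26759326 -0.24251732 -0.2716577 ] [-0.012407    0.00866925  0.04301336]
```

The cover's edge stands about 11–12 mm up, so it has popped. I'm lowering slightly and withdrawing.

Emit:
arm_command:
  increments:
    - {"dx": 0, "dy": 0, "dz": 0.003, "turn": 0, "grip": 1}
    - {"dx": 0, "dy": 0, "dz": 0.006, "turn": 0, "grip": 1}
    - {"dx": 0, "dy": 0, "dz": 0.009, "turn": 0, "grip": 1}
    - {"dx": 0, "dy": 0, "dz": 0.009, "turn": 0, "grip": 1}

```text
clock: 7.9
position: [0.5225, -0.2144, 0.2071]
orientation: [-0.372, -3.118, -0.001]
ft_force: [-0.6, -0.3, -1.6]
grip_width: 0.0198
finger_force: 119.7
```

```bash
python3 see.py l2
```

```text
tool -130 11 [35.6 43.5 60.8]
tool -110 108 [38.6 52.7 62.4]
tool -100 129 [36.3 50.1 53. ]
tool -90 93 [39.2 44.  47.9]
tool -80 61 [41.  41.9 43.5]
tool -70 61 [41.1 42.  43.2]
cover -50 273 [53.  54.3 55.8]
cover -35 266 [51.7 52.9 53.9]
cover -20 297 [49.9 51.6 52.9]
cover -5 295 [48.  50.  51.2]
cover 10 295 [46.8 48.3 49.6]
cover 25 287 [44.8 46.4 47.7]
cover 40 282 [43.  44.4 45.6]
7.95 [ 0.52256378 -0.21441265  0.20727819] [ 0.63992238  0.46879207 -0.55730746] [ 0.02115014  0.03483699 -0.03591321]
```

View pics/l2z.png

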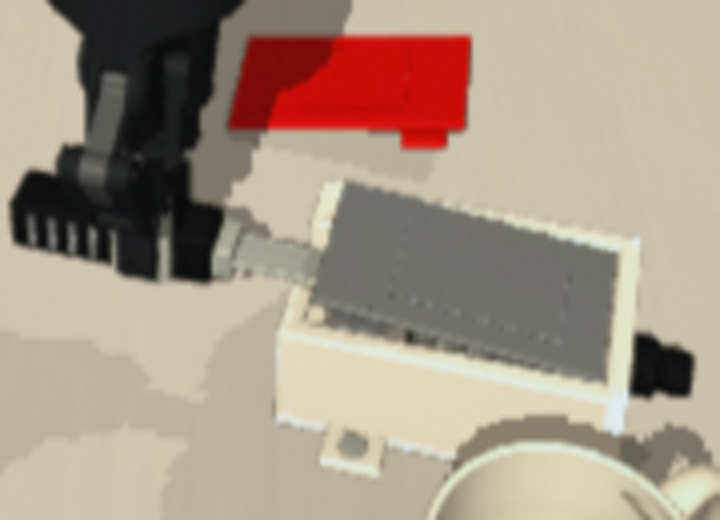

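The cover stays up on its catches, with a visible gap along its near side at about (365,382), and the blade is free below its edge. I'm pulling straight back, then laying the tool down on clear bench.

Emit:
arm_command:
  increments:
    - {"dx": 0.02, "dy": 0, "dz": 0, "turn": 0, "grip": 1}
    - {"dx": 0.04, "dy": 0, "dz": 0, "turn": 0, "grip": 1}
    - {"dx": 0.065, "dy": 0, "dz": 0, "turn": 0, "grip": 1}
    - {"dx": 0.09, "dy": 0, "dz": 0, "turn": 0, "grip": 1}
    - {"dx": 0.09, "dy": 0.03, "dz": 0, "turn": 0, "grip": 1}
    - {"dx": 0.09, "dy": 0.05, "dz": 0, "turn": 0, "grip": 1}
    - {"dx": 0.09, "dy": 0.05, "dz": 0.01, "turn": 0, "grip": 1}
    - {"dx": 0.09, "dy": 0.05, "dz": 0.02, "turn": 0, "grip": 1}
    - {"dx": 0.09, "dy": 0.05, "dz": 0.02, "turn": 0, "grip": 1}

```text
clock: 8.85
position: [0.4469, -0.1452, 0.1864]
orientation: [-0.373, -3.118, -0.001]
ft_force: [-0.1, 0.9, -0.8]
grip_width: 0.0195
finger_force: 119.8
```

```bash
python3 see.py l3|tail -8;python3 -c "
from h import *;go(.447,-.144,.177,76.4)"
```

```text
cover -50 273 [52.8 54.3 55.5]
cover -35 270 [51.8 53.  54.2]
cover -20 301 [49.7 51.4 52.8]
cover -5 295 [48.2 49.9 51.1]
cover 10 294 [46.7 48.2 49.5]
cover 25 288 [44.8 46.3 47.8]
cover 40 285 [42.8 44.6 45.8]
8.9 [ 0.446917   -0.14532724  0.18678918] [ 0.76064542  0.74470161 -0.49479983] [ 0.00342021  0.00683708 -0.01482629]
t 8.9 pos [ 0.4469 -0.1453  0.1868] yang 76.34 inc [0.0002 0.0013 0.0098] turn -0.06 zaxis [-1.1e-03  6.0e-04 -1.0e+00] F [ 0.8  0.7 -0.5]
```

View pics/l3.png

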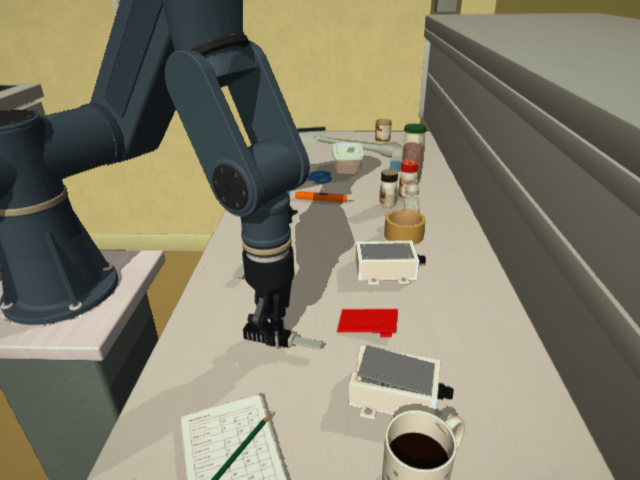

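The picture shows the cover standing up at (395,372) and the tool over clear bench at (285,335). I'm lowering it to the bench and letting go.

Emit:
arm_command:
  increments:
    - {"dx": 0, "dy": 0, "dz": 0.005, "turn": 0, "grip": 1}
    - {"dx": 0, "dy": 0, "dz": 0.0085, "turn": 0, "grip": 1}
    - {"dx": 0, "dy": 0, "dz": 0.0085, "turn": 0, "grip": 1}
    - {"dx": 0, "dy": 0, "dz": 0.0085, "turn": 0, "grip": 1}
  squeeze: 40

```text
clock: 9.3
position: [0.4469, -0.1449, 0.1791]
orientation: [-0.373, -3.119, -0.0]
ft_force: [-0.0, -0.7, -1.1]
grip_width: 0.0193
finger_force: 119.8
```

Emit:
arm_command:
  increments:
    - {"dx": 0, "dy": 0, "dz": 0, "turn": 0, "grip": -1}
    - {"dx": 0, "dy": 0, "dz": 0, "turn": 0, "grip": -1}
    - {"dx": 0, "dy": 0, "dz": 0, "turn": 0, "grip": -1}
    - {"dx": 0, "dy": 0, "dz": 0, "turn": 0, "grip": -1}
    - {"dx": 0, "dy": 0, "dz": 0, "turn": 0, "grip": -1}
    - {"dx": 0, "dy": 0, "dz": 0, "turn": 0, "grip": -1}
    - {"dx": 0, "dy": 0, "dz": -0.03, "turn": 0, "grip": -1}
    - {"dx": 0, "dy": 0, "dz": -0.07, "turn": 0, "grip": -1}
    - {"dx": 0, "dy": 0, "dz": -0.11, "turn": 0, "grip": -1}
    - {"dx": 0, "dy": 0, "dz": -0.15, "turn": 0, "grip": -1}
    - {"dx": 0, "dy": 0, "dz": -0.15, "turn": 0, "grip": -1}
    - {"dx": 0, "dy": 0, "dz": -0.15, "turn": 0, "grip": -1}

```text
clock: 10.5
position: [0.4469, -0.1446, 0.33]
orientation: [0.372, 3.117, -0.002]
ft_force: [0.4, -0.4, -1.3]
grip_width: 0.0853
finger_force: 0.0
```

```bash
python3 see.py l4|tail -8
```

```text
cover -50 269 [52.9 54.3 55.5]
cover -35 267 [51.8 52.9 54. ]
cover -20 296 [49.8 51.5 53. ]
cover -5 293 [48.  49.9 51.3]
cover 10 290 [46.7 48.1 49.6]
cover 25 283 [45.1 46.5 47.8]
cover 40 285 [43.  44.4 45.7]
10.55 [ 0.44651939 -0.14440585  0.32892144] [-0.05720548 -0.58804115 -0.29866998] [ 0.01103897  0.03557583 -0.05237638]
```

View pics/l4.png

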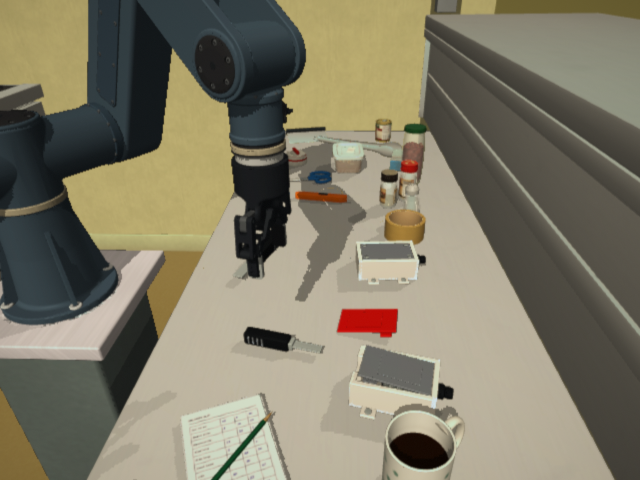

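The picture shows the tool lying flat on the bench at (283,341), the gripper clear of it, the cover still up at (395,370) and the box cutter where it was. I'm handing the job in.

```bash
python3 -c "
from h import *;print(r.finish_job())"
```

```text
the job is handed in; nothing more can be done
None
```

I pried the grey cover of the notched box up with the small pry tool, and it stands about 11 mm above its seat. The tool lies flat on the bench, released, the box cutter was not touched, and the job was handed in at about 10.6 s; no verdict came back.

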